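Put the end plate away with the cell hardware

TASK

Put the loose square steel end plate away in the bay of the white store that already holds the cell hardware (white hose fittings, yellow cap and clip), not the one with the sample vials. Press the yellow latch pad of that bay's blue gate down inside its well and, keeping it down, slide the gate fully open to the outside; then push the plate flat along the bench until it is completely inside the bay, square with it and clear of the gate's path. Leave that gate open, the other gate shut, and the things lying round the work where they are.

Things in the scene. Friction and masses are not known exactly. Their poses are not given: they have to be found in the camera images.
- store: white open-topped two-bay store, fixed. Origin: on the bench, middle of the gate line where the bays begin; +x into the bays, away from the robot, +y to the left bay. Bays 130 mm wide inside (|y| 18 to 148 mm), bench as floor, no sill, walls 45 mm high; a foam strip fills each bay from x = 127 mm on. Latch wells stand out to x = -56 mm, a steel bridge between them (52 mm high), gate track to |y| = 303 mm
- bay_left (a point): middle of the left (+y) bay's entrance on the gate line, at bench height; axes as the store's
- bay_right (a point): middle of the right (-y) bay's entrance on the gate line, at bench height; axes as the store's
- hardware_strip: black foam strip 34 x 112 x 6 mm with white hose fittings, a yellow cap and a yellow clip (to 27 mm high), fixed at the rear of one bay, left or right; origin under its centre, on the bench
- sample_strip: black foam strip 34 x 112 x 6 mm with three sample vials (to 56 mm high), fixed at the rear of the other bay; origin under its centre, on the bench
- gate_left (a joint): sliding blue gate of the left (store's +y) bay. The gate is 130 mm wide, 8 mm thick, 44 mm high; 0 = shut and latched, grows as the gate slides straight outward (store's +y), 0.135 m = stop, fully open; friction about 1.5 N, stays where it is left
- gate_right (a joint): sliding blue gate of the right (store's -y) bay. The gate is 130 mm wide, 8 mm thick, 44 mm high; 0 = shut and latched, grows as the gate slides straight outward (store's -y), 0.135 m = stop, fully open; friction about 1.5 N, stays where it is left
- hook_left (a joint): latch hook of the left gate, 0 = up (locked), grows as its pad is pressed straight down, stop at 0.016 m; sprung up, 1.6 N starts it and 4.8 N holds it at the stop. Above 0.010 its tooth clears the steel keeper; keep it down over the first 25 mm of the gate's travel. A fingertip pressing the pad carries the gate along by the well's side wall
- hook_right (a joint): latch hook of the right gate, 0 = up (locked), grows as its pad is pressed straight down, stop at 0.016 m; sprung up, 1.6 N starts it and 4.8 N holds it at the stop. Above 0.010 its tooth clears the steel keeper; keep it down over the first 25 mm of the gate's travel. A fingertip pressing the pad carries the gate along by the well's side wall
- pad_left (a point): middle of the top of the yellow ribbed press pad (34 x 44 mm) of the left gate's latch hook; not pressed, 34 mm above the bench and 33 mm in front (-x) of the gate line. It lies 16 mm below the rim of a blue well open at the top (inside 38 mm along store x, 48 mm along y, walls 4 mm, rim 50 mm above the bench). Pad and well travel with the gate; axes as the store's
- pad_right (a point): middle of the top of the yellow ribbed press pad (34 x 44 mm) of the right gate's latch hook; not pressed, 34 mm above the bench and 33 mm in front (-x) of the gate line. It lies 16 mm below the rim of a blue well open at the top (inside 38 mm along store x, 48 mm along y, walls 4 mm, rim 50 mm above the bench). Pad and well travel with the gate; axes as the store's
- plate_center (a point): centre of the loose square steel end plate, 92 x 92 x 11 mm, 0.5 to 0.9 kg, lying flat on the bench in front of the store (the centre is 5.5 mm above the bench); its x and y axes run parallel to its edges
- tape_center (a point): centre of a roll of black tape, 93 mm across, 19 mm high, lying on the bench to the left; not to be moved
- dish_center (a point): centre of a clear petri dish, 89 mm across, 14 mm high, lying to the right; not to be moved
- pen_center (a point): centre of a felt marker, 14 x 132 x 15 mm (long along its y), lying to the right; not to be moved
- plate: the same end plate; origin under its centre

How it is judged:
By the outcome, as a careful person would: the job done as asked, in the order asked, and still so for the second after the job is handed in, with the robot touching nothing.
It also fails if it takes over 67 s, if anything falls off the work surface, if the arm or the gripper's body presses on something with over 40 N, if the wrist force passes 120 N, or if a joint passes its speed limit or range.

ROBOT

A 7-joint arm with a two-finger parallel gripper is mounted at the origin on a cart in front of the work surface, level with it; the furniture and walls round the work are solid. World frame = base frame: x ahead of the robot, y to its left, z up, the work surface at z = 0. Lengths are in m, angles in rad, forces in N, time in s.
With the tool pointing down it reaches from about 0.4 to 0.85 m from the base axis. Payload 10.4 kg.
Tool frame: the origin (TCP) lies at the very end of the fingers, on their centre line; the grasp point (between the pads) lies 19 mm behind it; x points along the fingers, z is the direction in which the jaws open and shut, and the axes are right-handed (so a half turn about x gives the same grasp; the last joint's range is limited). The gripper opens to 85 mm and grips with 20 to 120 N. Pads are 22 mm wide; open, the fingers measure 114 mm over their backs; the gripper's body (76 mm by 85 mm) begins 54 mm behind the grasp point. The pads swing forward as they close: fully open they stand 13 mm farther back than shut.
Start: joints at [-1.318, 0.332, -0.065, 1.46, 0.022, 1.35, -0.088], TCP at [0.17, 0.601, 0.202] pointing down, gripper open.
Joint ranges: [-2.6, 2.6], [-0.5, 2.12], [-1.47, 1.34], [0.16, 2.42], [-1.27, 4.41], [0.06, 2.06], [-2.6, 2.6]. Speed limits (rad/s): [2.22, 2.22, 2.79, 2.79, 3.14, 3.14, 3.14].

INTERFACE

Orientations are given as a unit quaternion [x, y, z, w].
In Python, from workcell import get_obs, camera, camera_info, hand_in gives the robot as it stands.
- The arm moves only by the tool move_arm, never from a script. Its argument "motion" is text: rows parted by semicolons, each of 4 numbers parted by spaces: the shift along the world's x, y, z in m, then the turn about the world's z in rad. In form: tx ty tz spin; .... A call has 1 to 10 rows; each row is the pose to reach, as a shift and turn from the pose commanded when the call began; what a row does not reach only later rows make up. A row lasts 1/8 s, in which the tool goes at most 62.5 mm and 10.7 degrees, less where a joint would pass 70% of its speed; a pose out of reach is approached as far as the arm can. A call with a gripper value outside its range is refused whole. "grip" is the opening, from 0 (shut) to 1 (fully open), set as the call begins (left out, the last holds). The fingers move at their own pace and stop on an object; "force" is the grip in N (left out, the last holds). Time passes only in rows, so rows that repeat a pose let the fingers close. It gives the time, the measured TCP pose, the force and the opening at its end, in the units of the state.
- get_obs(): the state, without advancing time (a new reading comes with each control period).
- camera(name): name is "scene" or "top" or "wrist"; returns (picture, depth): 420x560x3 uint8, red, green, blue; 420x560 float32, m along the optical axis (not along the pixel's ray), 0 where there is no reading.
- camera_info(name): a dict with "camera_matrix" (3x3 intrinsics, pixels), "eye" and "attitude" of the camera in the world. Camera axes: x right, y up, looking along -z (the intrinsics and any distortion apply to the point x, -y, -z); pixel columns grow to the right and rows downward; lengths in m; the calibration is good to about 2 mm. The wrist camera is an equidistant fisheye: a pixel r from the principal point sees the ray r / f radians off the axis. A picture is of the moment at which its call begins: read the wrist's pose just before it. camera_info takes no time and is no camera call; for the wrist camera it gives the pose at the moment of the call.
- hand_in(): hands the job in, once; it reports no verdict.
The state is a dict: "clock": time; "joint_pos": joint angles; "joint_velocities": joint speeds; "tau": joint torques, N m; "position": TCP position; "ee_rot": TCP orientation; "ft_force": force on the tool from outside, world axes, zero at the start; "torque": the same for the moment, N m; "grip_width": opening from 0.0 (shut) to 1.0 (fully open).
Only numpy, scipy, OpenCV 4.12 (cv2) and the standard library are available. Lean on these libraries where they do the work, as an engineer would, in place of code of your own. Each camera call takes 0.05 s, during which the arm holds its last target.

## Working session

There is one attempt and no reset: what is moved stays moved. The work goes in short steps, Python scripts to look and compute and a tool call to move; the robot and the scene stay as the last step left them, time stands still between calls to the robot, and variables do not carry over. Pictures are saved under pics/ and viewed, and the job is handed in when it is done.

Besides the shell and the picture viewer there is one more tool, called after "Request:" as name(argument=value, ...), one argument or row to a line, values as JSON. move_arm: Moves the arm, as the interface text tells. Its arguments: {"type":"object","properties":{"motion":{"type":"string"},"grip":{"type":"number"},"force":{"type":"number"}},"required":["motion"]}

```bash
mkdir -p pics; ls; python3 - <<'E'
from workcell import *
import cv2, numpy as np
o=get_obs(); print({k:np.round(v,3).tolist() for k,v in o.items()})
for n in ["scene","top"]:
    p,d=camera(n); i=camera_info(n); print(n,i)
    cv2.imwrite(f"pics/{n}0.png",p[...,::-1]); np.savez(f"pics/{n}0.npz",p=p,d=d,K=i["camera_matrix"],eye=i["eye"],att=i["attitude"])
E
```

```text
pics
{'clock': 0.0, 'joint_pos': [-1.318, 0.333, -0.065, 1.461, 0.022, 1.35, -0.088], 'joint_velocities': [0.0, -0.001, 0.001, 0.001, -0.002, -0.0, 0.001], 'tau': [-0.001, -62.545, 0.048, -39.16, 0.016, 0.01, 0.0], 'position': [0.17, 0.601, 0.201], 'ee_rot': [-0.427, 0.564, 0.426, 0.564], 'ft_force': [-0.179, -0.277, -0.468], 'torque': [-0.029, -0.007, -0.041], 'grip_width': 1.001}
scene {'camera_matrix': array([[492.32086031,   0.        , 279.03274205],
       [  0.        , 492.32086031, 203.94682247],
       [  0.        ,   0.        ,   1.        ]]), 'eye': array([-0.13606094, -0.78490501,  1.33545775]), 'attitude': array([ 0.30059988, -0.13584972, -0.38026936,  0.86404848])}
top {'camera_matrix': array([[449.81973046,   0.        , 273.60482346],
       [  0.        , 449.81973046, 211.60832535],
       [  0.        ,   0.        ,   1.        ]]), 'eye': array([ 0.42075488, -0.11127808,  1.56606131]), 'attitude': array([ 0.0461303 , -0.03883361, -0.70271596,  0.70891059])}
```

View pics/scene0.png

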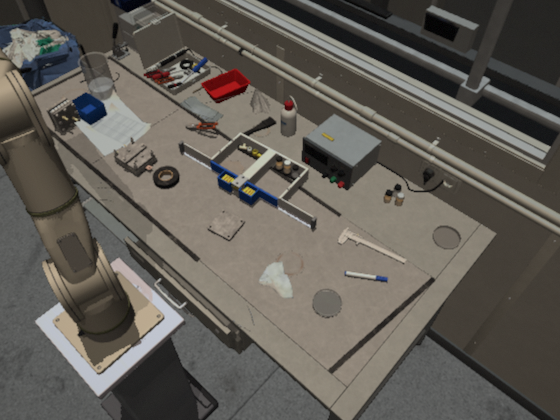

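View pics/top0.png

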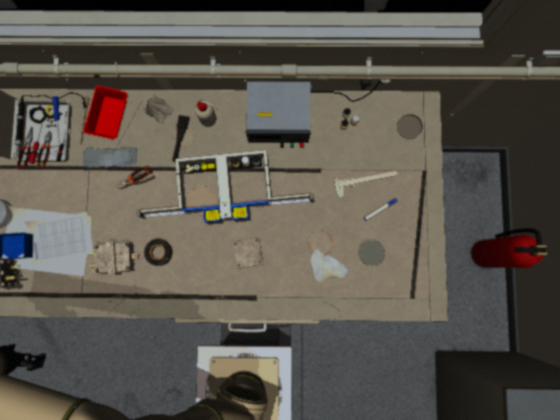

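The left bay (+y) seems to hold the hardware. I'll zoom in to check that and locate the parts.

```bash
cat > h.py <<'E'
import numpy as np, cv2
from scipy.spatial.transform import Rotation as R
def load(f):
    z=np.load(f); return z["p"],z["d"],z["K"],z["eye"],R.from_quat(z["att"]).as_matrix()
def px2z(f,u,v,zz):
    p,d,K,e,A=load(f); r=A@np.array([(u-K[0,2])/K[0,0],-(v-K[1,2])/K[1,1],-1]); return e+r*(zz-e[2])/r[2]
def cloud(f):
    p,d,K,e,A=load(f); v,u=np.mgrid[0:420,0:560]
    P=np.stack([(u-K[0,2])/K[0,0]*d,-(v-K[1,2])/K[1,1]*d,-d],-1)@A.T+e
    P[d==0]=np.nan; return P
def ortho(f,x0,x1,y0,y1,zz,s):  # s px per m ; rows: x down from x1, cols: y from y1 leftwards
    p,d,K,e,A=load(f); H=int((x1-x0)*s);W=int((y1-y0)*s)
    r,c=np.mgrid[0:H,0:W]; X=np.stack([x1-r/s,y1-c/s,np.full(r.shape,zz)],-1)-e
    Y=X@A; u=K[0,0]*Y[...,0]/-Y[...,2]+K[0,2]; v=-K[1,1]*Y[...,1]/-Y[...,2]+K[1,2]
    return cv2.remap(p,u.astype(np.float32),v.astype(np.float32),cv2.INTER_CUBIC)[...,::-1].copy()
E
python3 - <<'E'
from h import *
for n in ["top","scene"]:
    im=ortho(f"pics/{n}0.npz",0.35,0.9,-0.35,0.4,0.0,1000)
    for k in range(0,750,50): cv2.line(im,(k,0),(k,6),(0,255,0),1); 
    for k in range(0,550,50): cv2.line(im,(0,k),(6,k),(0,255,0),1)
    cv2.imwrite(f"pics/o{n}0.png",im)
E
```

```text
(no output)
```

View pics/otop0.png

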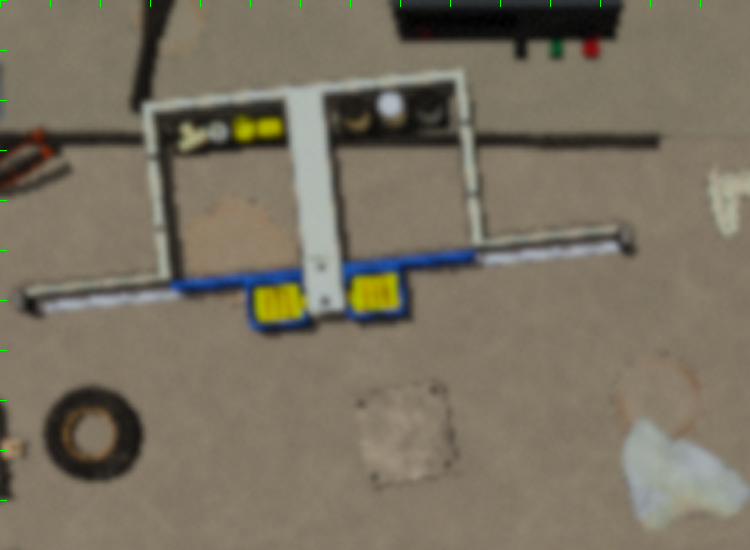

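View pics/oscene0.png

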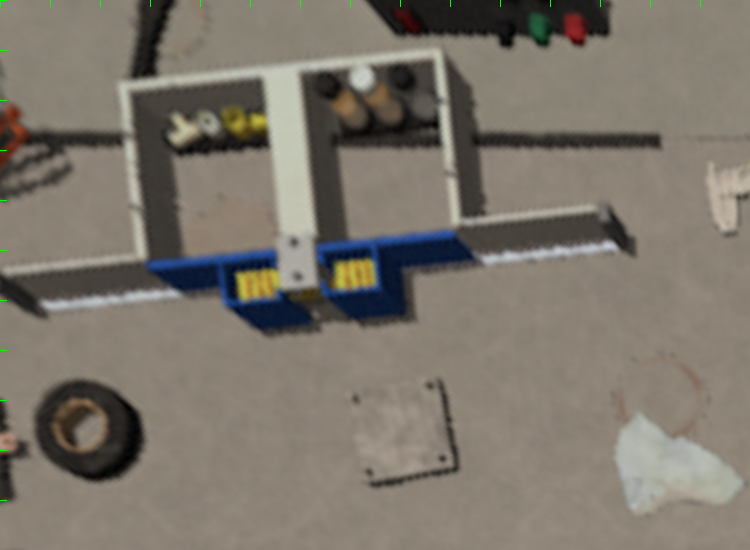

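```bash
python3 - <<'E'
from h import *
from workcell import *
print(R.from_quat(get_obs()["ee_rot"]).as_matrix().round(3))
for n in ["top","scene"]:
    f=f"pics/{n}0.npz"; P=cloud(f); p=load(f)[0]
    print(n,"bench z",np.nanmedian(P[235:250,230:265,2]) if n=="top" else np.nanmedian(P[215:235,218:235,2]))
    hsv=cv2.cvtColor(p,cv2.COLOR_RGB2HSV)
    for nm,lo,hi in [("yel",(22,120,100),(36,255,255)),("blue",(105,120,50),(125,255,255))]:
        m=cv2.inRange(hsv,lo,hi); k,l,st,c=cv2.connectedComponentsWithStats(m)
        for i in range(1,k):
            if st[i,4]>15:
                X=px2z(f,*c[i],0.034)
                if .6<X[0]<.85 and -.2<X[1]<.35: print(nm,st[i],c[i].round(1),X.round(4),"depthmed",np.nanmedian(P[l==i],0).round(4))
for n in ["top","scene"]:
  for z in (0.045,):
    im=ortho(f"pics/{n}0.npz",0.52,0.88,-0.26,0.40,z,1200)
    im=cv2.convertScaleAbs(im,alpha=1.5)
    for k in range(0,660,20): cv2.line(im,(int(k*1.2),0),(int(k*1.2),12 if k%100==0 else 5),(0,255,0),1)
    for k in range(0,360,20): cv2.line(im,(0,int(k*1.2)),(12 if k%100==0 else 5,int(k*1.2)),(0,255,0),1)
    cv2.imwrite(f"pics/s{n}.png",im)
E
```

```text
[[-0.    -0.962  0.272]
 [-0.001  0.272  0.962]
 [-1.    -0.    -0.001]]
top bench z 0.006746888435947285
yel [201 164  14   5  55] [207.2 165.8] [0.7643 0.1379 0.034 ] depthmed [0.7694 0.1422 0.0135]
yel [232 207  15  11 122] [239.3 211.8] [0.6041 0.0232 0.034 ] depthmed [0.6037 0.0233 0.0335]
blue [231 201  38   8 127] [248.2 203.7] [ 0.6325 -0.007   0.034 ] depthmed [ 0.6327 -0.0065  0.0447]
blue [182 206  37   6 121] [200.1 208.4] [0.6148 0.1585 0.034 ] depthmed [0.614  0.1546 0.0456]
scene bench z 0.011291166183756696
yel [253 149   9   8  30] [256.4 152.6] [0.7568 0.1314 0.034 ] depthmed [0.7684 0.1445 0.0158]
yel [243 187  12   8  53] [248.5 190.4] [0.6077 0.0252 0.034 ] depthmed [0.6072 0.0259 0.0347]
blue [239 181  38  25 279] [257.1 194.2] [ 0.6156 -0.0085  0.034 ] depthmed [ 0.6275 -0.0056  0.0353]
```

View pics/stop.png

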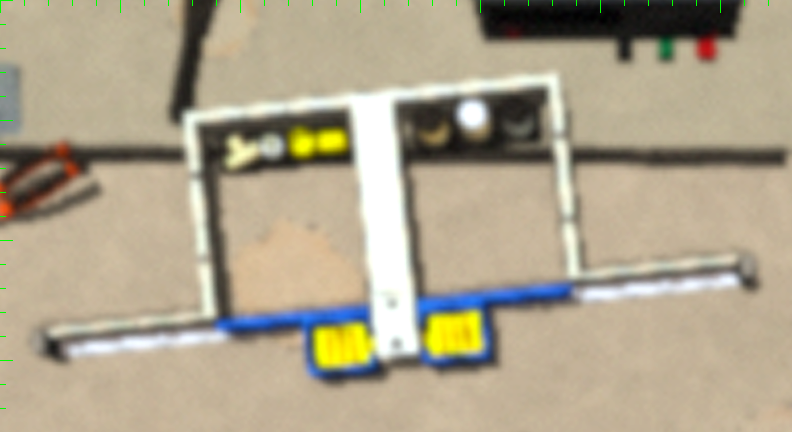

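View pics/sscene.png

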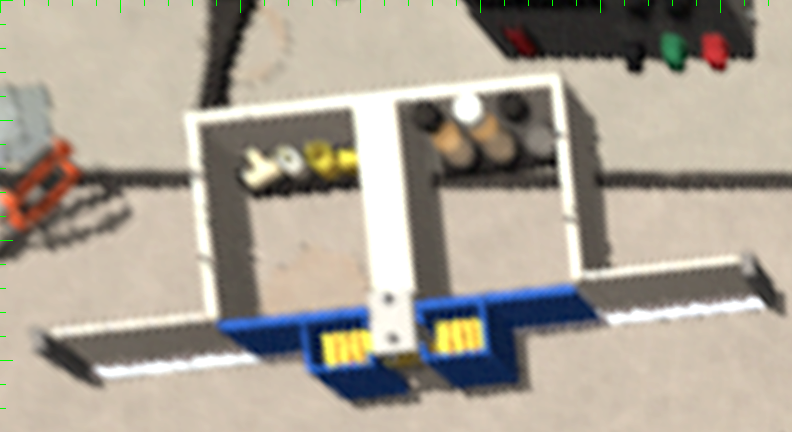

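The left (+y) bay holds the fittings and the yellow cap and clip. The vials are in the right bay. The store yaw is about 0.095 rad, and the gates run from pixel (218,325) to (575,291) in the rectified view. Next I'll move over the left latch for a close wrist view.

Request:
move_arm(
  motion="0.035 -0.045 0.01 0.04; 0.07 -0.09 0.02 0.08; 0.105 -0.135 0.03 0.12; 0.14 -0.18 0.04 0.16; 0.175 -0.225 0.05 0.2; 0.21 -0.27 0.05 0.24; 0.245 -0.315 0.05 0.28; 0.28 -0.36 0.05 0.32; 0.315 -0.405 0.05 0.35; 0.35 -0.45 0.05 0.371",
  grip=0,
)

```text
clock: 1.35
position: [0.5209, 0.1498, 0.252]
ee_rot: [-0.523, 0.475, 0.524, 0.475]
ft_force: [0.5, 1.0, -0.3]
grip_width: -0.001
```

Request:
move_arm(
  motion="0.02 -0.025 0 0; 0.03 -0.04 0 0; 0.03 -0.04 0 0; 0.03 -0.04 0 0",
)

```text
clock: 1.85
position: [0.5495, 0.1131, 0.252]
ee_rot: [-0.523, 0.475, 0.524, 0.475]
ft_force: [0.2, -0.2, 0.6]
grip_width: -0.005
```

```bash
cat > snap.py <<'E'
import sys
from workcell import *
import cv2, numpy as np
def snap(n,tag):
    i=camera_info(n); p,d=camera(n)
    cv2.imwrite(f"pics/{n}{tag}.png",p[...,::-1]); np.savez(f"pics/{n}{tag}.npz",p=p,d=d,K=i["camera_matrix"],eye=i["eye"],att=i["attitude"])
    return i
if __name__=="__main__":
    o=get_obs(); print({k:np.round(o[k],4).tolist() for k in ["clock","position","ft_force","grip_width","joint_pos"]})
    for n in sys.argv[2:]: print(snap(n,sys.argv[1]) if n=="wrist" else (snap(n,sys.argv[1]),"")[1])
E
python3 snap.py 1 wrist
```

```text
{'clock': 1.85, 'position': [0.5495, 0.1131, 0.252], 'ft_force': [0.2224, -0.1783, 0.6115], 'grip_width': -0.005, 'joint_pos': [-0.6253, 0.1662, 0.3902, 1.5766, -0.0646, 1.4118, 1.4384]}
{'camera_matrix': array([[325.1922621 ,   0.        , 281.46848278],
       [  0.        , 325.1922621 , 208.16885023],
       [  0.        ,   0.        ,   1.        ]]), 'eye': array([0.46458831, 0.10270772, 0.42518338]), 'attitude': array([-0.11126723, -0.12328104,  0.73001324,  0.66294952])}
```

View pics/wrist1.png

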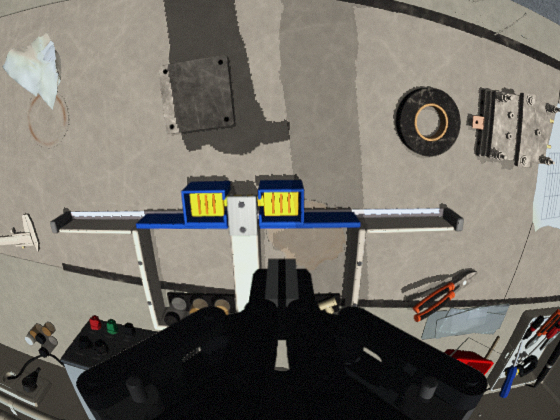

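The wrist view shows the left latch pad at about (281,204), the plate at (199,95), and the tape at (428,121). I'll rectify it to measure.

```bash
cat >> h.py <<'E'
def proj_w(f,X):
    p,d,K,e,A=load(f); Y=(np.asarray(X)-e)@A; x,y,z=Y[...,0],-Y[...,1],-Y[...,2]
    rr=np.hypot(x,y); th=np.arctan2(rr,z); k=np.where(rr>1e-9,th/np.maximum(rr,1e-9),0)
    return K[0,0]*x*k+K[0,2],K[1,1]*y*k+K[1,2]
def ortho_w(f,x0,x1,y0,y1,zz,s):
    p=load(f)[0];H=int(round((x1-x0)*s));W=int(round((y1-y0)*s)); r,c=np.mgrid[0:H,0:W]
    u,v=proj_w(f,np.stack([x1-r/s,y1-c/s,np.full(r.shape,zz)],-1))
    return cv2.remap(p,u.astype(np.float32),v.astype(np.float32),cv2.INTER_CUBIC)[...,::-1].copy()
def ticks(im,s,mm=10):
    H,W=im.shape[:2]
    for k in range(0,int(W/s*1000)+1,mm): c=int(k*s/1000); cv2.line(im,(c,0),(c,14 if k%50==0 else 6),(0,255,0),1)
    for k in range(0,int(H/s*1000)+1,mm): c=int(k*s/1000); cv2.line(im,(0,c),(14 if k%50==0 else 6,c),(0,255,0),1)
    return im
E
python3 - <<'E'
from h import *
a=ticks(ortho_w("pics/wrist1.npz",.52,.72,-.12,.26,.047,2000),2000); cv2.imwrite("pics/w1s.png",a)
b=ticks(ortho_w("pics/wrist1.npz",.38,.55,-.1,.12,.011,3000),3000); cv2.imwrite("pics/w1p.png",b)
E
```

```text
(no output)
```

View pics/w1s.png

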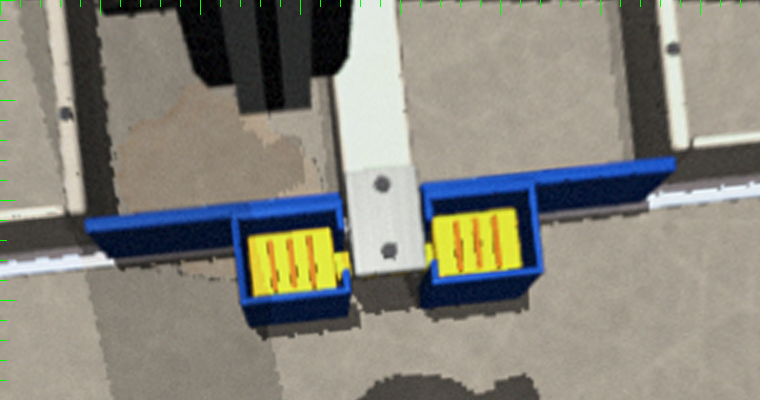

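View pics/w1p.png

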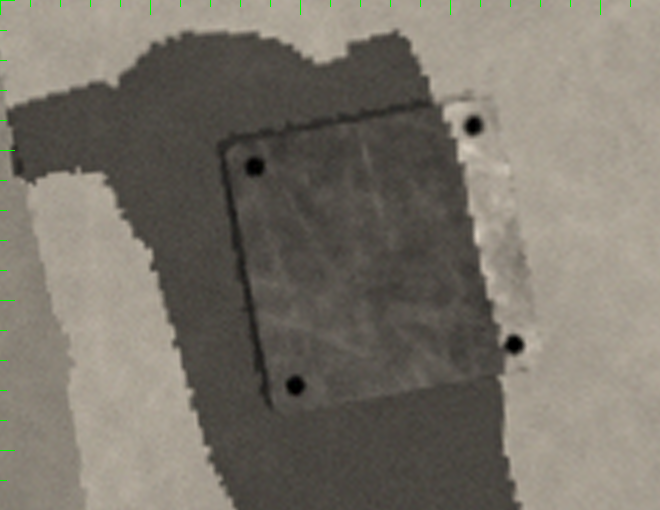

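Estimates:
- Store origin about (0.630, 0.070), yaw 0.098.
- Left pad about (0.594, 0.114).
- Plate about (0.465, -0.008), yaw 0.184.

Next I'll go down into the well.

Request:
move_arm(
  motion="0.015 0 -0.04 0; 0.03 0.001 -0.09 0; 0.0445 0.001 -0.14 0; 0.0445 0.001 -0.185 0; 0.0445 0.001 -0.195 0; 0.0445 0.001 -0.195 0",
)

```text
clock: 2.65
position: [0.5947, 0.1132, 0.058]
ee_rot: [-0.523, 0.475, 0.524, 0.476]
ft_force: [-0.2, 0.9, 1.0]
grip_width: 0.001
```

```bash
python3 snap.py 2 wrist scene
```

```text
{'clock': 2.65, 'position': [0.5947, 0.1132, 0.058], 'ft_force': [-0.2168, 0.8589, 0.9865], 'grip_width': 0.0012, 'joint_pos': [-0.5614, 0.4206, 0.3724, 1.6963, -0.1719, 1.0566, 1.5332]}
{'camera_matrix': array([[325.1922621 ,   0.        , 281.46848278],
       [  0.        , 325.1922621 , 208.16885023],
       [  0.        ,   0.        ,   1.        ]]), 'eye': array([0.50970039, 0.10296831, 0.23107216]), 'attitude': array([-0.11168796, -0.12339485,  0.72962141,  0.66328885])}
```

View pics/wrist2.png

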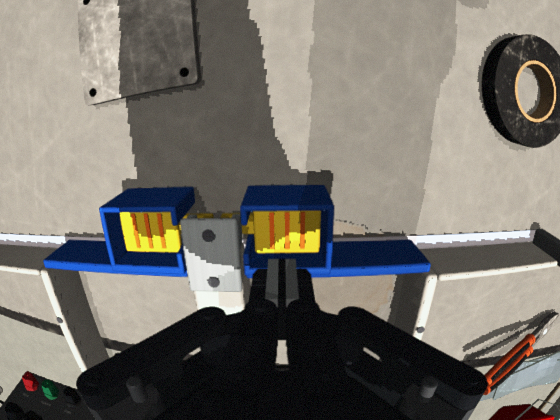

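```bash
python3 - <<'E'
from h import *
s=4000
a=ticks(ortho_w("pics/wrist2.npz",.53,.66,.05,.20,.05,s),s); 
for z,c in((.058,(255,0,255)),): cv2.drawMarker(a,(int((.2-.1132)*s),int((.66-.5947)*s)),c,0,20,2)
cv2.imwrite("pics/w2s.png",a)
print(proj_w("pics/wrist2.npz",np.array([.5947,.1132,.058])))
for h in(.034,): 
  a=ticks(ortho_w("pics/wrist2.npz",.53,.66,.05,.20,h,s),s);cv2.imwrite("pics/w2p.png",a)
E
```

```text
(np.float64(284.8023413645857), np.float64(248.75963105883142))
```

View pics/w2s.png

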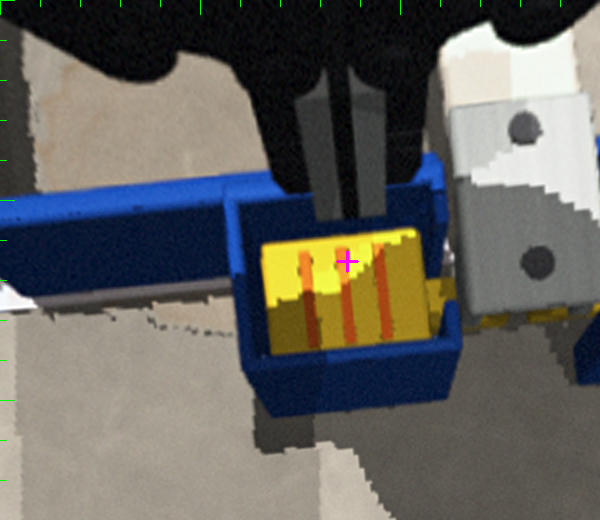

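View pics/w2p.png

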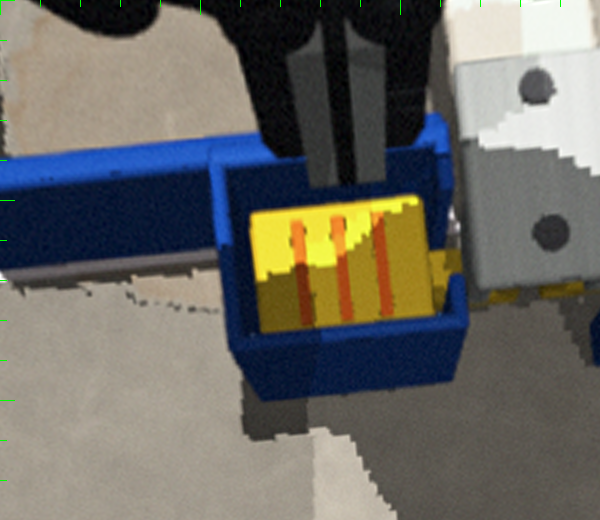

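```bash
python3 - <<'E'
from h import *
f="pics/wrist2.npz"; p,d,K,e,A=load(f)
for u,v in [(272,264),(288,264),(272,275),(288,275),(288,300),(279,262),(288,259),(288,257),(272,290),(290,240),(215,240),(215,285)]:
    x,y=(u-K[0,2])/K[0,0],(v-K[1,2])/K[1,1]; th=np.hypot(x,y); 
    r=np.array([np.sin(th)*x/th,-np.sin(th)*y/th,-np.cos(th)]); r=r/-r[2]*d[v,u]
    print(u,v,round(float(d[v,u]),4),(A@r+e).round(4))
E
```

```text
272 264 0.1494 [0.5833 0.1057 0.0984]
288 264 0.15 [0.5829 0.1131 0.0979]
272 275 0.1402 [0.5834 0.1059 0.1082]
288 275 0.1411 [0.5832 0.113  0.1075]
288 300 0.1233 [0.5834 0.1126 0.1263]
279 262 0.152 [0.5834 0.1089 0.0958]
288 259 0.154 [0.5825 0.1132 0.0936]
288 257 0.2183 [0.6117 0.1173 0.0357]
272 290 0.1292 [0.5835 0.1062 0.1199]
290 240 0.2143 [0.599  0.1173 0.0356]
215 240 0.1954 [0.5957 0.0705 0.0528]
215 285 0.2043 [0.6275 0.071  0.0544]
```

View pics/scene2.png

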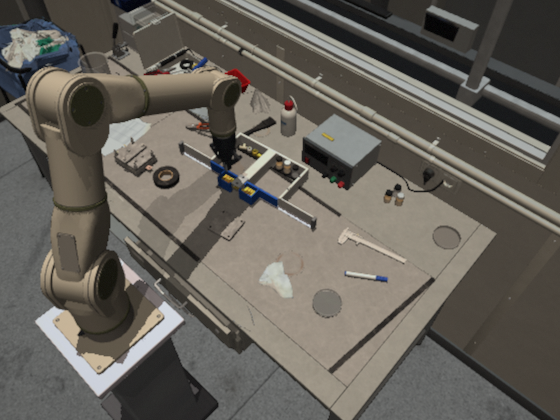

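```bash
python3 - <<'E'
from h import *
f="pics/scene2.npz"; P=cloud(f); p=load(f)[0]
m=(abs(P[...,0]-.595)<.05)&(abs(P[...,1]-.113)<.06)&(P[...,2]>.06)&(P[...,2]<.2)
v,u=np.nonzero(m); print(u.min(),u.max(),v.min(),v.max())
for vv in range(v.min(),v.max()+1): 
    q=P[vv][m[vv]]; print(vv,len(q),q.mean(0).round(3),q[:,2].min().round(3), q[:,1].min().round(3), q[:,1].max().round(3)) if len(q) else 0
c=p[120:210,180:290,::-1]; cv2.imwrite("pics/c2.png",cv2.resize(c,None,fx=7,fy=6,interpolation=cv2.INTER_CUBIC))
E
```

```text
210 242 142 173
142 1 [0.586 0.164 0.189] 0.189 0.164 0.164
143 2 [0.585 0.164 0.185] 0.184 0.16 0.167
144 4 [0.584 0.165 0.181] 0.178 0.159 0.171
145 4 [0.584 0.165 0.177] 0.175 0.158 0.17
146 4 [0.583 0.16  0.175] 0.172 0.156 0.167
147 6 [0.584 0.157 0.173] 0.166 0.15 0.168
148 7 [0.587 0.141 0.176] 0.166 0.08 0.159
149 8 [0.583 0.141 0.174] 0.161 0.117 0.16
150 18 [0.587 0.118 0.182] 0.155 0.071 0.161
151 18 [0.588 0.11  0.182] 0.152 0.071 0.156
152 20 [0.588 0.102 0.183] 0.154 0.071 0.151
153 23 [0.588 0.101 0.18 ] 0.146 0.067 0.154
154 21 [0.588 0.1   0.176] 0.148 0.063 0.146
155 24 [0.592 0.092 0.173] 0.143 0.055 0.144
156 24 [0.593 0.094 0.167] 0.14 0.056 0.143
157 22 [0.594 0.095 0.161] 0.139 0.057 0.138
158 19 [0.592 0.093 0.159] 0.136 0.055 0.134
159 18 [0.592 0.091 0.155] 0.134 0.053 0.125
160 15 [0.59  0.092 0.152] 0.128 0.055 0.126
161 16 [0.589 0.089 0.15 ] 0.125 0.055 0.125
162 14 [0.589 0.089 0.145] 0.118 0.06 0.125
163 12 [0.588 0.094 0.137] 0.109 0.064 0.128
164 10 [0.589 0.1   0.127] 0.108 0.079 0.126
165 9 [0.591 0.106 0.116] 0.105 0.086 0.124
166 8 [0.592 0.104 0.112] 0.107 0.095 0.117
167 8 [0.592 0.106 0.106] 0.101 0.098 0.118
168 7 [0.59  0.106 0.102] 0.096 0.099 0.117
169 5 [0.591 0.108 0.095] 0.092 0.102 0.115
170 2 [0.589 0.104 0.094] 0.093 0.104 0.105
173 1 [0.609 0.106 0.062] 0.062 0.106 0.106
```

View pics/c2.png

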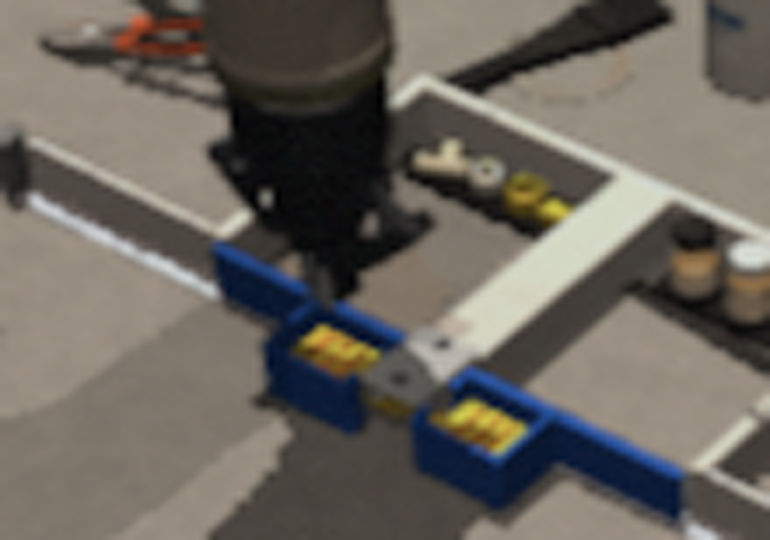

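Both cameras show the visible finger ends about 35 mm above the reported TCP. I'll go down slowly and use contact force to settle it.

Request:
move_arm(
  motion="0 0 -0.01 0; 0 0 -0.018 0; 0 0 -0.022 0; 0 0 -0.026 0; 0 0 -0.029 0; 0 0 -0.029 0; 0 0 -0.029 0",
)

```text
clock: 3.62
position: [0.5948, 0.1124, 0.0283]
ee_rot: [0.523, -0.476, -0.523, -0.476]
ft_force: [-0.3, 0.3, 0.1]
grip_width: 0.0
```

```bash
python3 snap.py 3 wrist scene; python3 - <<'E'
from h import *
from workcell import get_obs
for n in ("scene3",):
    f=f"pics/{n}.npz"; p=load(f)[0]
    c=p[120:210,180:290,::-1]; cv2.imwrite("pics/c3.png",cv2.resize(c,None,fx=7,fy=6,interpolation=cv2.INTER_CUBIC))
E
```

```text
{'clock': 3.625, 'position': [0.5948, 0.1124, 0.0283], 'ft_force': [-0.2975, 0.3307, 0.1394], 'grip_width': 0.0001, 'joint_pos': [-0.5526, 0.4565, 0.3638, 1.7174, -0.1874, 1.0018, 1.5444]}
{'camera_matrix': array([[325.1922621 ,   0.        , 281.46848278],
       [  0.        , 325.1922621 , 208.16885023],
       [  0.        ,   0.        ,   1.        ]]), 'eye': array([0.5097934 , 0.10228116, 0.20139293]), 'attitude': array([-0.11185411, -0.12322953,  0.72929977,  0.66364522])}
```

View pics/wrist3.png

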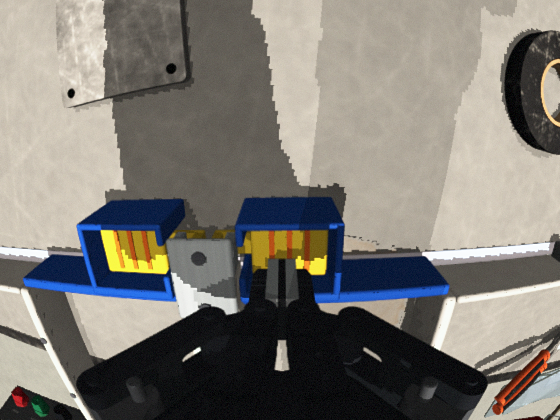

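View pics/c3.png

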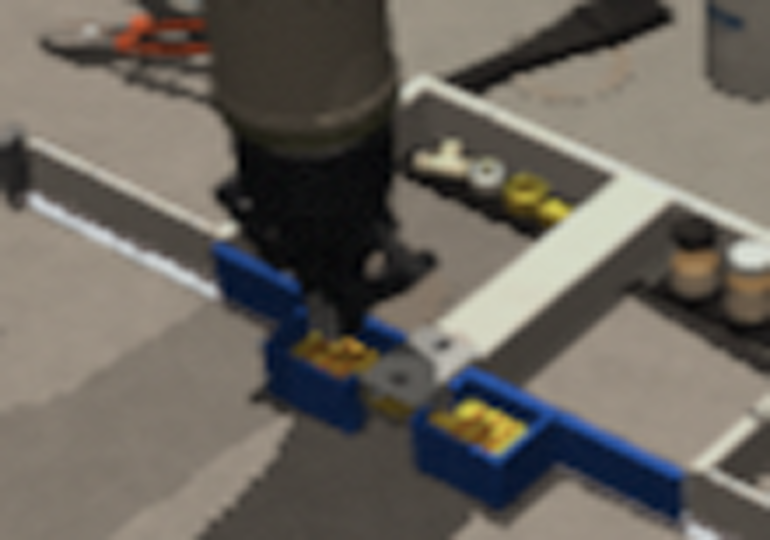

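There was no contact at TCP z = 0.028, so the real fingertip is about 35 mm above the reported TCP. I'll continue the guarded descent.

Request:
move_arm(
  motion="0 0.001 -0.01 0; 0 0.002 -0.018 0; 0 0.002 -0.024 0; 0 0.002 -0.028 0; 0 0.002 -0.032 0; 0 0.002 -0.034 0; 0 0.002 -0.034 0",
)

```text
clock: 4.6
position: [0.5946, 0.1146, -0.0058]
ee_rot: [-0.523, 0.476, 0.523, 0.476]
ft_force: [-2.9, 1.0, 3.7]
grip_width: -0.002
```

```bash
python3 snap.py 4 wrist
```

```text
{'clock': 4.6, 'position': [0.5946, 0.1146, -0.0058], 'ft_force': [-2.9219, 1.03, 3.6769], 'grip_width': -0.0023, 'joint_pos': [-0.5446, 0.5019, 0.3506, 1.7355, -0.2063, 0.9405, 1.5545]}
{'camera_matrix': array([[325.1922621 ,   0.        , 281.46848278],
       [  0.        , 325.1922621 , 208.16885023],
       [  0.        ,   0.        ,   1.        ]]), 'eye': array([0.50965596, 0.1043833 , 0.16730104]), 'attitude': array([-0.11166593, -0.12313744,  0.72935453,  0.66363383])}
```

View pics/wrist4.png

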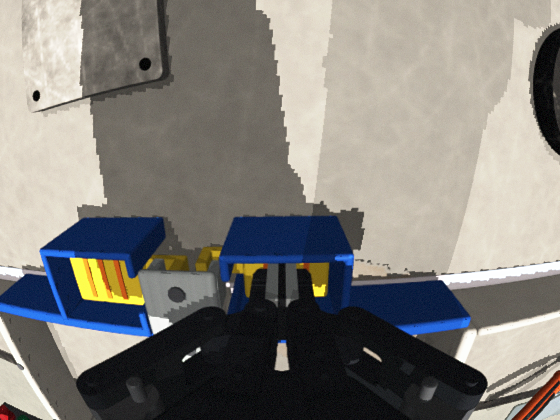

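The pad is in contact (Fz about 3.7 N), with light rubbing on the well's rear wall (Fx about -2.9 N). I'll back off in -x and press further.

Request:
move_arm(
  motion="-0.003 0 0 0; -0.005 0 0 0; -0.005 0 -0.003 0; -0.005 0 -0.006 0; -0.005 0 -0.009 0; -0.005 0 -0.01 0; -0.005 0 -0.01 0",
)

```text
clock: 5.52
position: [0.5905, 0.1152, -0.0132]
ee_rot: [-0.523, 0.475, 0.523, 0.476]
ft_force: [-9.5, -0.6, 32.5]
grip_width: -0.0
```

```bash
python3 snap.py 5 wrist
```

```text
{'clock': 5.525, 'position': [0.5905, 0.1152, -0.0132], 'ft_force': [-9.4816, -0.6181, 32.5323], 'grip_width': -0.0, 'joint_pos': [-0.5456, 0.5037, 0.3474, 1.7515, -0.2099, 0.9211, 1.5555]}
{'camera_matrix': array([[325.1922621 ,   0.        , 281.46848278],
       [  0.        , 325.1922621 , 208.16885023],
       [  0.        ,   0.        ,   1.        ]]), 'eye': array([0.50535128, 0.10472261, 0.15974974]), 'attitude': array([-0.11163921, -0.12423069,  0.72915313,  0.66365589])}
```

View pics/wrist5.png

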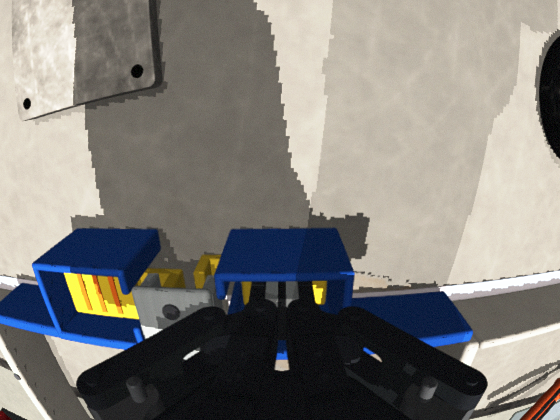

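The force matches the hook stop: 3.7 N at about 9 mm of travel, then a hard stop at TCP -0.013. The TCP offset is therefore about 31–32 mm. I'll ease up 4 mm.

Request:
move_arm(
  motion="-0.001 0 0.004 0; -0.001 0 0.004 0; -0.001 0 0.004 0",
)

```text
clock: 5.95
position: [0.5894, 0.1146, -0.0116]
ee_rot: [0.523, -0.475, -0.523, -0.476]
ft_force: [2.7, 0.3, 6.6]
grip_width: -0.005
```

Request:
move_arm(
  motion="0.001 0.006 0 0; 0.001 0.012 0 0; 0 0.018 0 0; -0.001 0.024 0 0; -0.001 0.03 0 0; -0.001 0.03 0 0",
)

```text
clock: 6.7
position: [0.5864, 0.145, -0.0119]
ee_rot: [-0.523, 0.476, 0.524, 0.475]
ft_force: [-3.7, 0.6, 13.4]
grip_width: 0.002
```

```bash
python3 snap.py 6 wrist
```

```text
{'clock': 6.7, 'position': [0.5864, 0.145, -0.0119], 'ft_force': [-3.7165, 0.6278, 13.3996], 'grip_width': 0.0016, 'joint_pos': [-0.5887, 0.5083, 0.3407, 1.7395, -0.2054, 0.9314, 1.5024]}
{'camera_matrix': array([[325.1922621 ,   0.        , 281.46848278],
       [  0.        , 325.1922621 , 208.16885023],
       [  0.        ,   0.        ,   1.        ]]), 'eye': array([0.50190543, 0.13479195, 0.16147369]), 'attitude': array([-0.11069097, -0.12234241,  0.72968334,  0.66358275])}
```

View pics/wrist6.png

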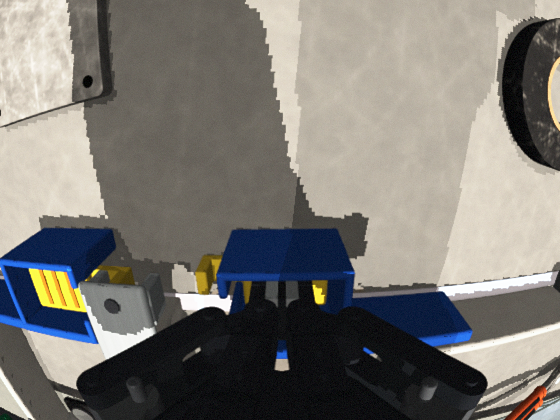

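The well and gate are moving with the finger. I'll continue outward.

Request:
move_arm(
  motion="-0.001 0.01 0.0005 0; -0.002 0.02 0.001 0; -0.003 0.03 0.001 0; -0.004 0.04 0.001 0; -0.005 0.05 0.001 0; -0.006 0.06 0.001 0; -0.007 0.07 0.001 0; -0.008 0.08 0.001 0; -0.009 0.09 0.001 0; -0.009 0.09 0.001 0",
)

```text
clock: 8.0
position: [0.5768, 0.2355, -0.0115]
ee_rot: [-0.523, 0.476, 0.525, 0.474]
ft_force: [-4.3, 0.1, 8.5]
grip_width: -0.001
```

Request:
move_arm(
  motion="-0.0005 0.005 0 0; -0.001 0.01 0 0; -0.001 0.014 0 0; -0.001 0.014 0 0",
)

```text
clock: 8.5
position: [0.5754, 0.2485, -0.0116]
ee_rot: [-0.522, 0.477, 0.524, 0.474]
ft_force: [-6.5, -0.9, 11.3]
grip_width: 0.002
```

```bash
python3 snap.py 7 wrist top
```

```text
{'clock': 8.5, 'position': [0.5754, 0.2485, -0.0116], 'ft_force': [-6.4579, -0.8914, 11.3021], 'grip_width': 0.002, 'joint_pos': [-0.724, 0.5488, 0.3158, 1.672, -0.2011, 0.9572, 1.332]}
{'camera_matrix': array([[325.1922621 ,   0.        , 281.46848278],
       [  0.        , 325.1922621 , 208.16885023],
       [  0.        ,   0.        ,   1.        ]]), 'eye': array([0.49123145, 0.23850779, 0.16192583]), 'attitude': array([-0.11039453, -0.12134773,  0.72985527,  0.66362569])}
```

View pics/wrist7.png

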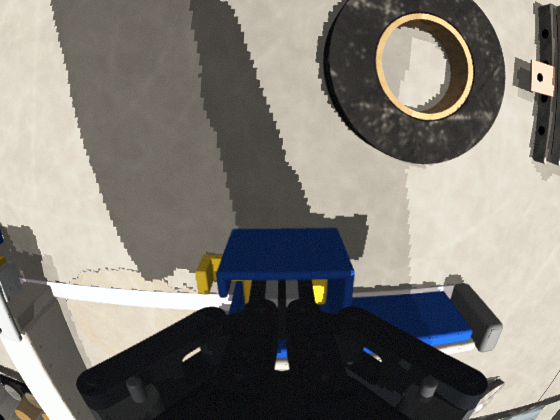

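Request:
move_arm(
  motion="-0.002 0.004 0 0; -0.003 0.008 0 0; -0.003 0.012 0 0; -0.003 0.012 0 0",
)

```text
clock: 9.1
position: [0.5739, 0.2595, -0.0116]
ee_rot: [-0.523, 0.477, 0.523, 0.475]
ft_force: [0.2, -1.5, 6.5]
grip_width: -0.0
```

```bash
python3 snap.py 8 wrist
```

```text
{'clock': 9.1, 'position': [0.5739, 0.2595, -0.0116], 'ft_force': [0.188, -1.5378, 6.4853], 'grip_width': -0.0004, 'joint_pos': [-0.7398, 0.5529, 0.3144, 1.6654, -0.1993, 0.9575, 1.312]}
{'camera_matrix': array([[325.1922621 ,   0.        , 281.46848278],
       [  0.        , 325.1922621 , 208.16885023],
       [  0.        ,   0.        ,   1.        ]]), 'eye': array([0.489251  , 0.24967737, 0.16175724]), 'attitude': array([-0.11161735, -0.12184994,  0.72945179,  0.66377274])}
```

View pics/wrist8.png

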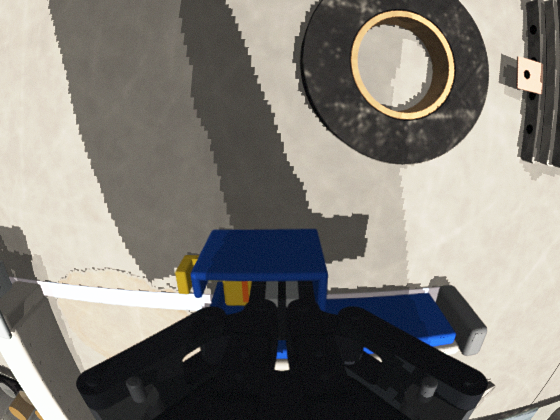

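Request:
move_arm(
  motion="0 0.003 0 0; 0 0.005 0 0; 0 0.005 0 0",
)

```text
clock: 9.52
position: [0.5739, 0.2604, -0.0116]
ee_rot: [0.523, -0.479, -0.522, -0.474]
ft_force: [-3.2, -12.8, 12.5]
grip_width: 0.002
```

The gate is against its stop (Fy -12.8 N). I'll unload sideways and lift out.

Request:
move_arm(
  motion="0.001 -0.006 0 0; 0.001 -0.009 0 0; 0.001 -0.009 0.02 0; 0.001 -0.009 0.06 0; 0 -0.02 0.11 0; -0.02 -0.06 0.15 0; -0.04 -0.10 0.17 0; -0.06 -0.14 0.17 0; -0.06 -0.14 0.17 0",
)

```text
clock: 10.65
position: [0.5135, 0.1219, 0.1601]
ee_rot: [-0.522, 0.477, 0.522, 0.477]
ft_force: [-0.0, 0.5, -0.7]
grip_width: 0.002
```

```bash
python3 snap.py 9 wrist; python3 - <<'E'
from h import *
a=ticks(ortho_w("pics/wrist9.npz",.53,.79,-.06,.32,.047,2000),2000); cv2.imwrite("pics/w9s.png",a)
b=ticks(ortho_w("pics/wrist9.npz",.38,.55,-.1,.12,.011,3000),3000); cv2.imwrite("pics/w9p.png",b)
E
```

```text
{'clock': 10.65, 'position': [0.5135, 0.1219, 0.1601], 'ft_force': [-0.011, 0.4746, -0.6836], 'grip_width': 0.0023, 'joint_pos': [-0.6965, 0.1451, 0.4146, 1.795, -0.0626, 1.2148, 1.3976]}
{'camera_matrix': array([[325.1922621 ,   0.        , 281.46848278],
       [  0.        , 325.1922621 , 208.16885023],
       [  0.        ,   0.        ,   1.        ]]), 'eye': array([0.42856751, 0.1121688 , 0.33325604]), 'attitude': array([-0.11175803, -0.12268153,  0.72784995,  0.66535241])}
```

View pics/wrist9.png

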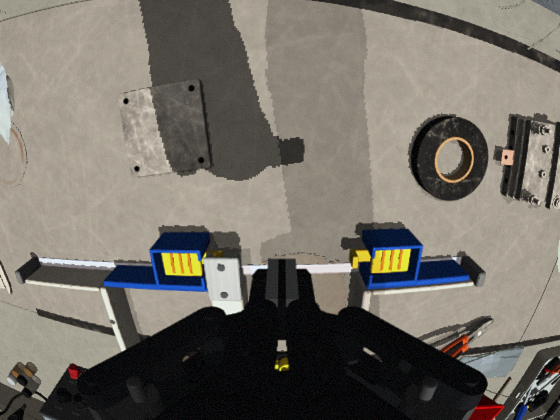

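View pics/w9s.png

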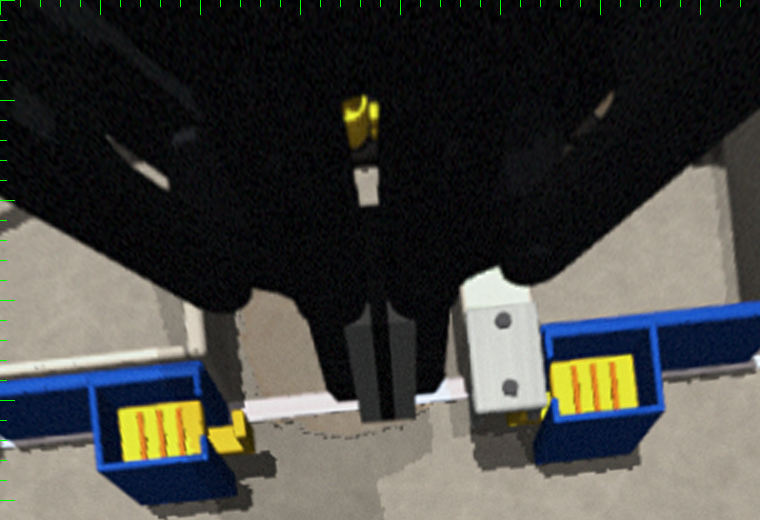

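View pics/w9p.png

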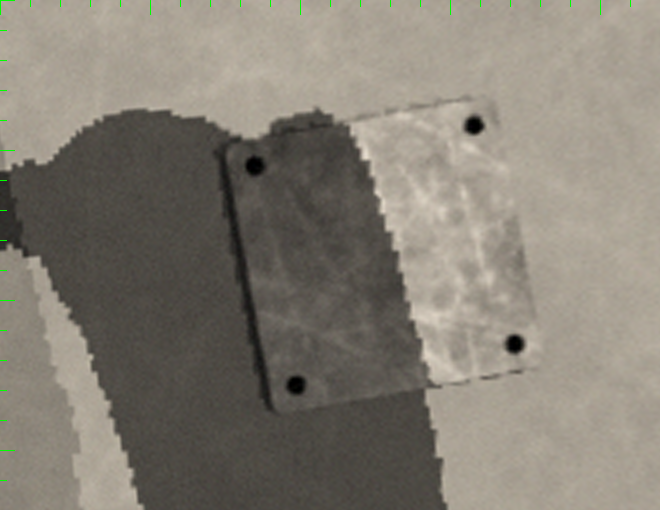

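The gate is fully open: the well is clear of the bay entrance and its hook nose sits at about wrist pixel (360,258). The plate hasn't moved. Now I'll take a partly open gripper to the plate's right side.

Request:
move_arm(
  motion="-0.005 -0.025 0 -0.18; -0.01 -0.05 0 -0.36; -0.015 -0.075 0 -0.54; -0.02 -0.1 0 -0.72; -0.025 -0.125 0 -0.9; -0.03 -0.15 0 -1.08; -0.035 -0.175 0 -1.26; -0.04 -0.2 0 -1.44; -0.0435 -0.207 0 -1.571; -0.0435 -0.207 0 -1.571",
  grip=0.6,
)

```text
clock: 11.95
position: [0.4712, -0.0812, 0.1592]
ee_rot: [-0.034, 0.707, 0.034, 0.706]
ft_force: [0.5, 0.4, 0.6]
grip_width: 0.601
```

```bash
python3 snap.py 10 wrist
```

```text
{'clock': 11.95, 'position': [0.4712, -0.0812, 0.1592], 'ft_force': [0.5045, 0.3936, 0.633], 'grip_width': 0.6009, 'joint_pos': [-0.5548, 0.0173, 0.645, 1.9232, -0.011, 1.2052, 0.1901]}
{'camera_matrix': array([[325.1922621 ,   0.        , 281.46848278],
       [  0.        , 325.1922621 , 208.16885023],
       [  0.        ,   0.        ,   1.        ]]), 'eye': array([0.46269654, 0.0011872 , 0.33235214]), 'attitude': array([-0.16637223, -0.0073002 ,  0.04695666,  0.98491729])}
```

View pics/wrist10.png

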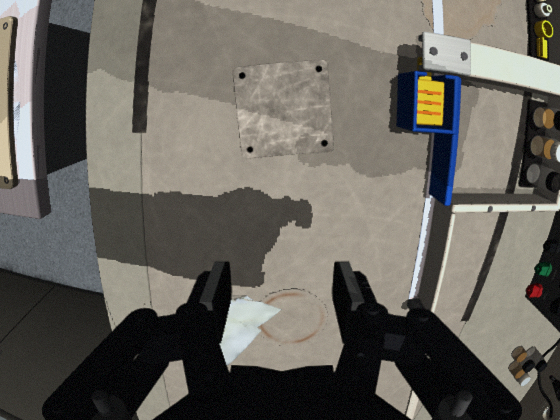

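Request:
move_arm(
  motion="0 -0.004 -0.04 0; 0 -0.004 -0.09 0; 0 -0.004 -0.14 0; 0 -0.004 -0.165 0; 0 -0.004 -0.175 0; 0 -0.004 -0.182 0; 0 -0.004 -0.186 0; 0 -0.004 -0.186 0",
)

```text
clock: 13.0
position: [0.4716, -0.0855, -0.0264]
ee_rot: [-0.034, 0.706, 0.034, 0.707]
ft_force: [0.1, -0.5, -0.6]
grip_width: 0.601
```

```bash
python3 snap.py 11 wrist; python3 - <<'E'
from h import *
f="pics/wrist11.npz"; p,d,K,e,A=load(f)
v,u=np.mgrid[0:420,0:560]; x,y=(u-K[0,2])/K[0,0],(v-K[1,2])/K[1,1]; th=np.hypot(x,y)+1e-9
r=np.stack([np.sin(th)*x/th,-np.sin(th)*y/th,-np.cos(th)],-1); P=(r/-r[...,2:]*d[...,None])@A.T+e
for c in (205,212,218,225,345,352,358):
    for w in range(255,285,4): print(c,w,P[w,c].round(4), end="; ")
    print()
E
```

```text
{'clock': 13.0, 'position': [0.4716, -0.0855, -0.0264], 'ft_force': [0.1181, -0.4814, -0.5878], 'grip_width': 0.6013, 'joint_pos': [-0.4602, 0.3285, 0.6113, 2.0863, -0.2617, 0.7996, 0.4053]}
{'camera_matrix': array([[325.1922621 ,   0.        , 281.46848278],
       [  0.        , 325.1922621 , 208.16885023],
       [  0.        ,   0.        ,   1.        ]]), 'eye': array([ 0.46287874, -0.00307918,  0.14670967]), 'attitude': array([-0.16623245, -0.00796025,  0.04655379,  0.9849549 ])}
205 255 [ 0.4309 -0.0828  0.0005]; 205 259 [ 4.309e-01 -8.530e-02  3.000e-04]; 205 263 [ 0.4311 -0.087   0.0014]; 205 267 [ 0.4311 -0.0892  0.0017]; 205 271 [ 0.4338 -0.0842  0.0139]; 205 275 [ 0.4346 -0.084   0.0178]; 205 279 [ 0.4353 -0.0841  0.0212]; 205 283 [ 0.4359 -0.0844  0.0241]; 
212 255 [ 0.4348 -0.0818  0.0016]; 212 259 [ 0.4346 -0.0846  0.0006]; 212 263 [ 0.4348 -0.0866  0.0013]; 212 267 [ 0.4379 -0.0795  0.0175]; 212 271 [ 0.4386 -0.0796  0.0208]; 212 275 [ 0.4391 -0.0799  0.0238]; 212 279 [ 0.44   -0.0791  0.0282]; 212 283 [ 0.4403 -0.08    0.0301]; 
218 255 [ 4.377e-01 -8.230e-02 -1.000
[... 711 characters left out ...]
5 275 [ 0.4979 -0.074   0.0241]; 345 279 [ 0.4973 -0.074   0.0275]; 345 283 [ 0.4963 -0.0733  0.0321]; 
352 255 [ 5.064e-01 -7.600e-02 -4.000e-04]; 352 259 [ 5.066e-01 -7.790e-02  5.000e-04]; 352 263 [ 0.507  -0.0802  0.0006]; 352 267 [ 0.5075 -0.0826  0.0006]; 352 271 [ 0.5018 -0.0738  0.0205]; 352 275 [ 0.501  -0.0736  0.0244]; 352 279 [ 0.5002 -0.0734  0.0283]; 352 283 [ 0.4997 -0.0737  0.0311]; 
358 255 [ 0.5093 -0.0753  0.0006]; 358 259 [ 0.5097 -0.0775  0.0009]; 358 263 [ 5.104e-01 -8.020e-02  2.000e-04]; 358 267 [ 5.108e-01 -8.250e-02  3.000e-04]; 358 271 [ 0.5065 -0.0768  0.0148]; 358 275 [ 0.5057 -0.0769  0.0185]; 358 279 [ 0.505  -0.0769  0.0221]; 358 283 [ 0.5046 -0.0777  0.0243];
```

View pics/wrist11.png

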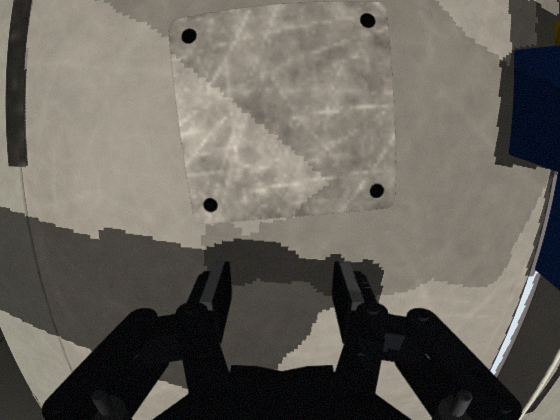

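The fingertips are at z of about 12.5 mm, so I'll lower another 9 mm before pushing.

Request:
move_arm(
  motion="0 0 -0.003 0; 0 0 -0.006 0; 0 0 -0.008 0; 0 0 -0.009 0; 0 0 -0.009 0",
)

```text
clock: 13.68
position: [0.4716, -0.0854, -0.0327]
ee_rot: [-0.032, 0.706, 0.035, 0.706]
ft_force: [-24.1, 3.3, 65.5]
grip_width: 0.601
```

The tips touched the bench at TCP z of about -0.0325. I'll back up 7 mm.

Request:
move_arm(
  motion="0 0 0.005 0; 0 0 0.007 0; 0 0 0.007 0",
)

```text
clock: 14.05
position: [0.4711, -0.0856, -0.029]
ee_rot: [-0.034, 0.706, 0.034, 0.706]
ft_force: [0.5, 0.3, 0.4]
grip_width: 0.603
```

```bash
python3 snap.py 12 wrist; python3 - <<'E'
from h import *
b=ticks(ortho_w("pics/wrist12.npz",.38,.56,-.12,.1,.011,3000),3000); cv2.imwrite("pics/w12p.png",b)
E
```

```text
{'clock': 14.05, 'position': [0.4711, -0.0856, -0.029], 'ft_force': [0.472, 0.3418, 0.3847], 'grip_width': 0.6027, 'joint_pos': [-0.4582, 0.3335, 0.6093, 2.0877, -0.2655, 0.7949, 0.4081]}
{'camera_matrix': array([[325.1922621 ,   0.        , 281.46848278],
       [  0.        , 325.1922621 , 208.16885023],
       [  0.        ,   0.        ,   1.        ]]), 'eye': array([ 0.46256657, -0.00308358,  0.14407894]), 'attitude': array([-0.16636306, -0.00748297,  0.04650531,  0.98493888])}
```

View pics/w12p.png

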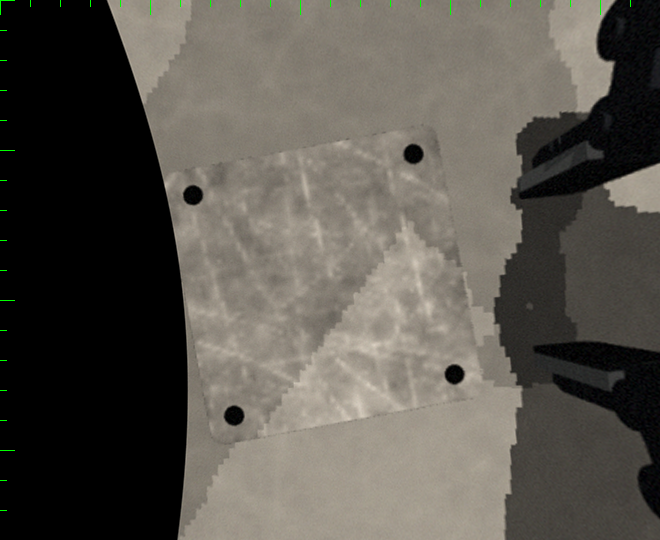

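Request:
move_arm(
  motion="0 0.01 0 0; 0 0.02 0 0; 0.001 0.03 0 0; 0.001 0.04 0 0; 0.002 0.05 0 0; 0.002 0.06 0 0; 0.003 0.07 0 0; 0.003 0.08 0 0; 0.004 0.09 0 0; 0.004 0.09 0 0",
)

```text
clock: 15.35
position: [0.4755, 0.0058, -0.0287]
ee_rot: [-0.034, 0.706, 0.034, 0.706]
ft_force: [-1.0, -0.5, 0.1]
grip_width: 0.601
```

```bash
python3 snap.py 13 wrist; python3 - <<'E'
from h import *
b=ticks(ortho_w("pics/wrist13.npz",.38,.56,-.04,.18,.011,3000),3000); cv2.imwrite("pics/w13p.png",b)
E
```

```text
{'clock': 15.35, 'position': [0.4755, 0.0058, -0.0287], 'ft_force': [-0.9912, -0.4833, 0.0609], 'grip_width': 0.6011, 'joint_pos': [-0.6222, 0.3193, 0.5751, 2.0949, -0.2438, 0.7907, 0.1992]}
{'camera_matrix': array([[325.1922621 ,   0.        , 281.46848278],
       [  0.        , 325.1922621 , 208.16885023],
       [  0.        ,   0.        ,   1.        ]]), 'eye': array([0.46675135, 0.08814326, 0.14446758]), 'attitude': array([-0.16591283, -0.00786566,  0.04716404,  0.98498052])}
```

View pics/w13p.png

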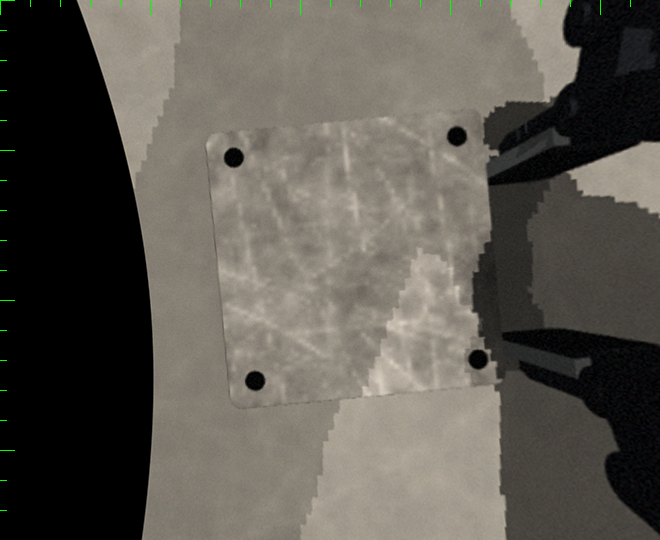

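The plate is now at (0.474, 0.061), yaw 0.094, flush with the two fingers. I'll push on 74 mm.

Request:
move_arm(
  motion="0 0.008 0 0; 0 0.018 0 0; 0.001 0.028 0 0; 0.001 0.038 0 0; 0.002 0.048 0 0; 0.002 0.058 0 0; 0.002 0.067 0 0; 0.002 0.073 0 0; 0.002 0.073 0 0",
)

```text
clock: 16.52
position: [0.4775, 0.0775, -0.0287]
ee_rot: [-0.033, 0.706, 0.034, 0.707]
ft_force: [0.8, -2.0, 2.0]
grip_width: 0.606
```

Request:
move_arm(
  motion="0 -0.012 0 0; 0 -0.03 0 0; -0.01 -0.05 0.04 0; -0.03 -0.05 0.09 0.18; -0.05 -0.03 0.14 0.36; -0.06 0 0.15 0.54; -0.06 0.03 0.15 0.72; -0.06 0.05 0.15 0.9; -0.06 0.05 0.15 1.08; -0.06 0.05 0.15 1.26",
)

```text
clock: 17.77
position: [0.417, 0.1271, 0.121]
ee_rot: [-0.445, 0.55, 0.445, 0.55]
ft_force: [-0.0, -0.9, 0.2]
grip_width: 0.6
```

Request:
move_arm(
  motion="-0.01 0 0 0.18; -0.02 0 0 0.311; -0.02 0 0 0.311; -0.02 0 0 0.311",
)

```text
clock: 18.27
position: [0.3975, 0.1272, 0.1212]
ee_rot: [-0.522, 0.476, 0.523, 0.477]
ft_force: [-0.2, 0.3, 0.5]
grip_width: 0.598
```

```bash
python3 snap.py 14 wrist; python3 - <<'E'
from h import *
b=ticks(ortho_w("pics/wrist14.npz",.38,.56,.03,.25,.011,3000),3000); cv2.imwrite("pics/w14p.png",b)
E
```

```text
{'clock': 18.275, 'position': [0.3975, 0.1272, 0.1212], 'ft_force': [-0.1844, 0.343, 0.5219], 'grip_width': 0.5983, 'joint_pos': [-0.9283, -0.0991, 0.491, 2.1016, 0.0513, 1.1276, 1.2014]}
{'camera_matrix': array([[325.1922621 ,   0.        , 281.46848278],
       [  0.        , 325.1922621 , 208.16885023],
       [  0.        ,   0.        ,   1.        ]]), 'eye': array([0.31247376, 0.11727508, 0.29432178]), 'attitude': array([-0.11192448, -0.1231788 ,  0.72818133,  0.6648698 ])}
```

View pics/wrist14.png

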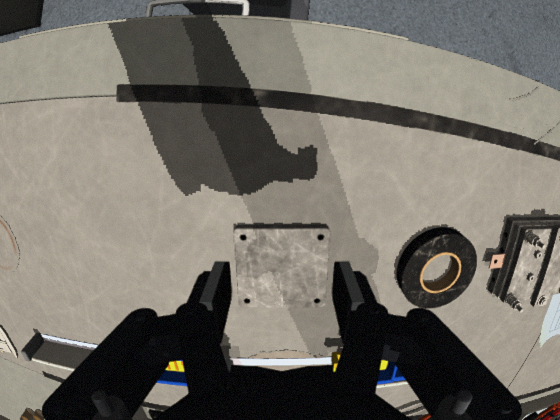

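View pics/w14p.png

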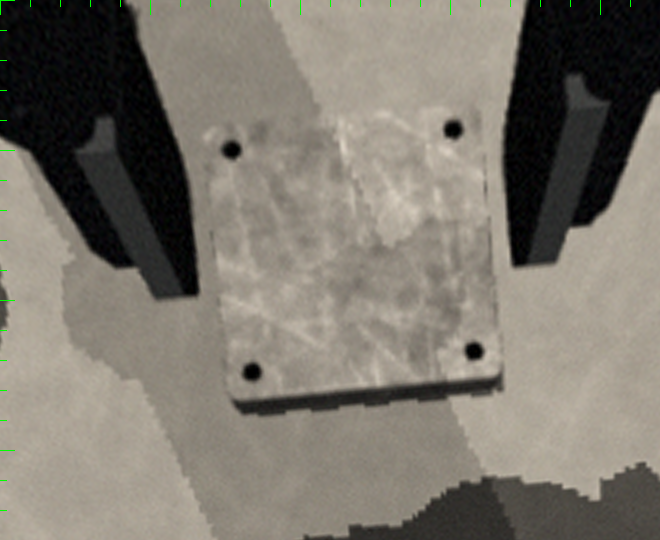

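The plate is at (0.477, 0.132), yaw 0.09, at store y of about 77 mm, which lines up with the bay. I'll lower the fingers behind its near edge.

Request:
move_arm(
  motion="0.003 0 -0.04 0; 0.006 -0.001 -0.08 0; 0.006 -0.001 -0.11 0; 0.006 -0.001 -0.13 0; 0.006 -0.001 -0.14 0; 0.006 -0.001 -0.147 0; 0.006 -0.001 -0.149 0; 0.006 -0.001 -0.149 0",
)

```text
clock: 19.32
position: [0.4035, 0.1266, -0.0275]
ee_rot: [0.523, -0.475, -0.523, -0.476]
ft_force: [-0.3, 0.7, -0.2]
grip_width: 0.6
```

```bash
python3 snap.py 15 wrist; python3 - <<'E'
from h import *
b=ticks(ortho_w("pics/wrist15.npz",.38,.56,.03,.25,.011,3000),3000); cv2.imwrite("pics/w15p.png",b)
E
```

```text
{'clock': 19.325, 'position': [0.4035, 0.1266, -0.0275], 'ft_force': [-0.2884, 0.6508, -0.1854], 'grip_width': 0.6003, 'joint_pos': [-0.8935, 0.1937, 0.5155, 2.2192, -0.139, 0.7575, 1.3811]}
{'camera_matrix': array([[325.1922621 ,   0.        , 281.46848278],
       [  0.        , 325.1922621 , 208.16885023],
       [  0.        ,   0.        ,   1.        ]]), 'eye': array([0.31844021, 0.11639271, 0.14558249]), 'attitude': array([-0.11185137, -0.12346739,  0.72920343,  0.66370734])}
```

View pics/wrist15.png

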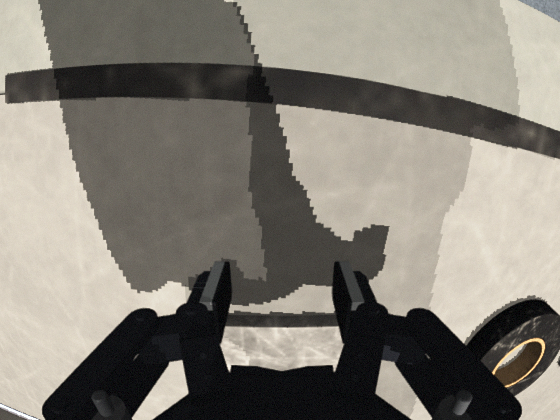

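The plate's near edge lies just ahead of both fingers. Before entering the bay I need the gripper's clearance profile, to check the knuckles against the walls, well and bridge.

```bash
python3 snap.py 16 scene top; python3 - <<'E'
from h import *
t=np.array([.4035,.1266]); c,s=np.cos(.098),np.sin(.098)
for f in ("pics/scene16.npz","pics/top16.npz"):
    P=cloud(f); q=P.reshape(-1,3); q=q[~np.isnan(q[:,0])]
    d=q[:,:2]-t; lx=d@[c,s]; ly=d@[-s,c]
    print(f)
    for lo in range(20,180,10):
        m=(abs(lx)<.06)&(abs(ly)<.12)&(q[:,2]>lo/1000)&(q[:,2]<=(lo+10)/1000)
        if m.sum(): print(lo,m.sum(),"y",(ly[m].min()*1000).round(),(ly[m].max()*1000).round(),"x",(lx[m].min()*1000).round(),(lx[m].max()*1000).round())
f="pics/wrist15.npz"; p,d,K,e,A=load(f)
v,u=np.mgrid[0:420,0:560]; x,y=(u-K[0,2])/K[0,0],(v-K[1,2])/K[1,1]; th=np.hypot(x,y)+1e-9
r=np.stack([np.sin(th)*x/th,-np.sin(th)*y/th,-np.cos(th)],-1); P=(r/-r[...,2:]*d[...,None])@A.T+e
q=P.reshape(-1,3); dd=q[:,:2]-t; lx=dd@[c,s]; ly=dd@[-s,c]
print("wrist")
for lo in range(0,120,10):
    m=(abs(lx)<.05)&(abs(ly)<.12)&(q[:,2]>lo/1000+.002)&(q[:,2]<=(lo+10)/1000)
    if m.sum()>3: print(lo,m.sum(),"y",(np.percentile(ly[m],1)*1000).round(),(np.percentile(ly[m],99)*1000).round(),"x",(np.percentile(lx[m],1)*1000).round(),(np.percentile(lx[m],99)*1000).round())
E
```

```text
{'clock': 19.375, 'position': [0.4035, 0.1266, -0.0274], 'ft_force': [0.3827, 0.1869, 0.9126], 'grip_width': 0.5988, 'joint_pos': [-0.8935, 0.1935, 0.5156, 2.2193, -0.1389, 0.7575, 1.3811]}


pics/scene16.npz
20 19 y -40.0 32.0 x -9.0 12.0
30 19 y -40.0 39.0 x -11.0 12.0
40 18 y -38.0 44.0 x -9.0 6.0
50 32 y -58.0 59.0 x -12.0 11.0
60 34 y -63.0 55.0 x -13.0 14.0
70 52 y -64.0 61.0 x -16.0 14.0
80 38 y -67.0 61.0 x -16.0 14.0
90 34 y -68.0 66.0 x -18.0 12.0
100 80 y -69.0 69.0 x -19.0 14.0
110 35 y -73.0 -13.0 x -19.0 14.0
120 13 y -39.0 -31.0 x -10.0 10.0
130 33 y -42.0 15.0 x -36.0 17.0
140 50 y -40.0 7.0 x -36.0 20.0
150 46 y -42.0 13.0 x -36.0 30.0
160 58 y -43.0 12.0 x -37.0 17.0
170 65 y -42.0 13.0 x -36.0 22.0
pics/top16.npz
20 2 y -25.0 -23.0 x 33.0 47.0
50 9 y -51.0 -34.0 x -13.0 14.0
60 6 y -36.0 -27.0 x -11.0 16.0
70 4 y -33.0 -28.0 x -14.0 16.0
80 2 y -27.0 -26.0 x -14.0 16.0
90 5 y -53.0 -50.0 x -9.0 11.0
100 31 y -66.0 -48.0 x -13.0 13.0
110 25 y -65.0 -35.0 x -10.0 9.0
120 3 y -38.0 -35.0 x -7.0 9.0
130 7 y -37.0 -28.0 x -22.0 5.0
140 4 y -36.0 -32.0 x -13.0 18.0
150 1 y -36.0 -36.0 x 9.0 9.0
wrist
0 2121 y -114.0 115.0 x -49.0 28.0
10 3139 y -39.0 35.0 x -12.0 50.0
20 793 y -41.0 37.0 x -12.0 9.0
30 898 y -41.0 37.0 x -13.0 10.0
40 1061 y -47.0 43.0 x -14.0 9.0
50 2843 y -58.0 55.0 x -15.0 9.0
60 3328 y -61.0 57.0 x -17.0 11.0
70 4551 y -62.0 59.0 x -19.0 11.0
80 6636 y -65.0 60.0 x -19.0 9.0
90 7206 y -67.0 63.0 x -21.0 -3.0
100 1782 y -69.0 65.0 x -21.0 -9.0
```

View pics/top16.png

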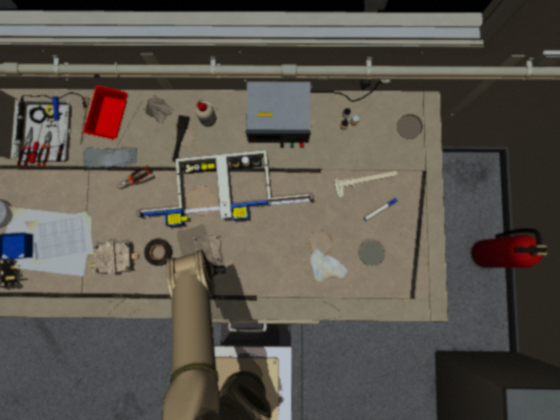

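The knuckles reach ±58 mm at z of about 50 mm, which is marginal against the 52 mm bridge. I'll narrow the gripper to 0.4 and push along the store's x axis.

Request:
move_arm(
  motion="0 0 0 0; 0 0 0 0; 0.008 0.001 0 0; 0.018 0.002 0 0; 0.03 0.003 0 0; 0.042 0.004 0 0; 0.054 0.005 0 0; 0.066 0.006 0 0; 0.078 0.0075 0 0; 0.09 0.009 0 0",
  grip=0.4,
)

```text
clock: 20.72
position: [0.4918, 0.1351, -0.0285]
ee_rot: [-0.522, 0.477, 0.524, 0.474]
ft_force: [-10.2, -1.2, 8.3]
grip_width: 0.399
```

```bash
python3 snap.py 17 wrist scene; python3 - <<'E'
from h import *
f="pics/scene17.npz"
b=ticks(ortho(f,.45,.80,.0,.35,.011,1700),1700); cv2.imwrite("pics/s17.png",b)
E
```

```text
{'clock': 20.725, 'position': [0.4918, 0.1351, -0.0285], 'ft_force': [-10.1681, -1.2444, 8.2638], 'grip_width': 0.3988, 'joint_pos': [-0.7911, 0.3809, 0.4988, 2.0007, -0.2462, 0.8228, 1.5134]}
{'camera_matrix': array([[325.1922621 ,   0.        , 281.46848278],
       [  0.        , 325.1922621 , 208.16885023],
       [  0.        ,   0.        ,   1.        ]]), 'eye': array([0.40765962, 0.1251066 , 0.14499337]), 'attitude': array([-0.11034565, -0.12127522,  0.72969315,  0.66382532])}
```

View pics/wrist17.png

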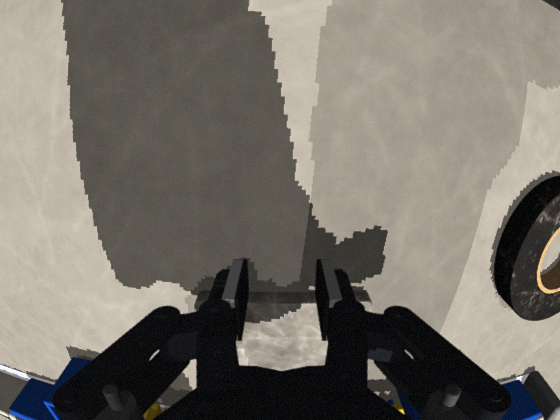

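View pics/s17.png

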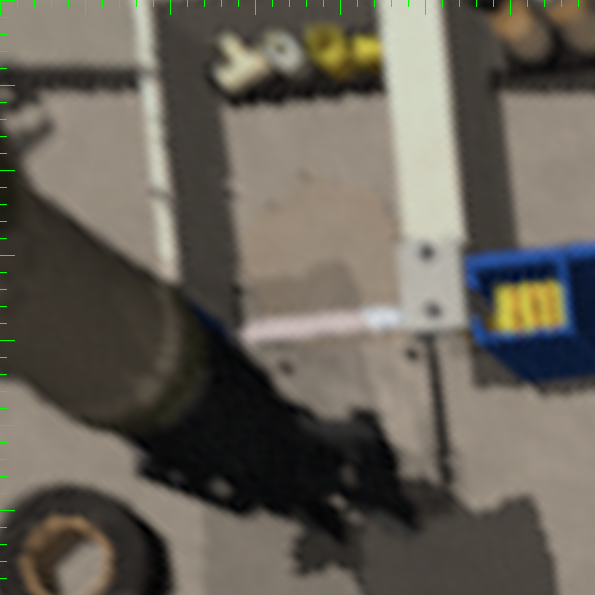

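The plate is centred at (0.551, 0.140), store y of about 77 mm, and square with the bay. I'll raise 2 mm (light bench contact) and push on.

Request:
move_arm(
  motion="0 0 0.002 0; 0.01 0.001 0.002 0; 0.022 0.002 0.002 0; 0.034 0.0035 0.002 0; 0.046 0.0045 0.002 0; 0.058 0.006 0.002 0; 0.07 0.007 0.002 0; 0.082 0.008 0.002 0; 0.094 0.0095 0.002 0; 0.1 0.01 0.002 0",
)

```text
clock: 22.08
position: [0.5923, 0.1454, -0.0262]
ee_rot: [-0.523, 0.476, 0.524, 0.475]
ft_force: [-9.3, -1.5, 7.1]
grip_width: 0.394
```

```bash
python3 snap.py 18 scene; python3 - <<'E'
from h import *
f="pics/scene18.npz"
b=ticks(ortho(f,.45,.80,.0,.35,.011,1700),1700); cv2.imwrite("pics/s18.png",b)
E
```

```text
{'clock': 22.075, 'position': [0.5923, 0.1454, -0.0262], 'ft_force': [-9.2777, -1.5304, 7.0967], 'grip_width': 0.3945, 'joint_pos': [-0.6884, 0.563, 0.4762, 1.7353, -0.3128, 0.9219, 1.5829]}
```

View pics/s18.png

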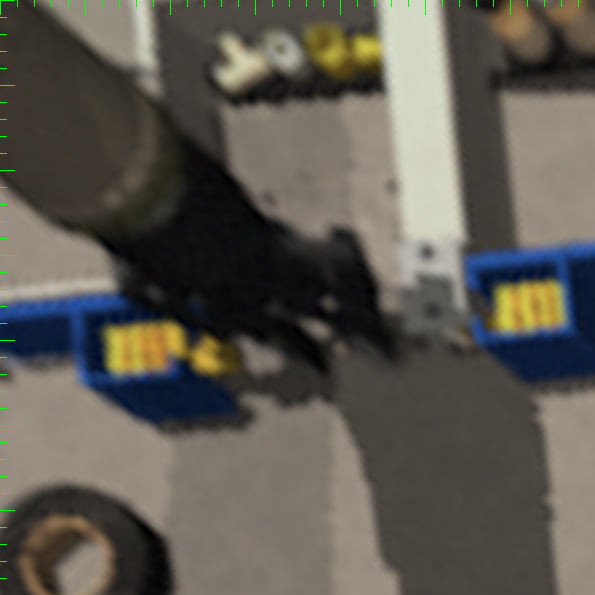

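The plate is entering squarely, with its centre at store (29, 80) mm. I'll go another 38 mm.

Request:
move_arm(
  motion="0.008 0.001 0 0; 0.018 0.002 0 0; 0.028 0.003 0 0; 0.035 0.0035 0 0; 0.038 0.004 0 0; 0.038 0.004 0 0",
)

```text
clock: 22.88
position: [0.6304, 0.1493, -0.0262]
ee_rot: [-0.523, 0.476, 0.524, 0.475]
ft_force: [-4.5, -0.8, 0.8]
grip_width: 0.398
```

Request:
move_arm(
  motion="-0.008 -0.001 0 0; -0.02 -0.002 0.005 0; -0.03 -0.003 0.04 0; -0.05 -0.005 0.09 0; -0.09 -0.01 0.14 0; -0.13 -0.015 0.18 0; -0.16 -0.02 0.2 0; -0.16 -0.02 0.2 0; -0.16 -0.02 0.2 0",
)

```text
clock: 24.0
position: [0.4712, 0.1296, 0.174]
ee_rot: [-0.523, 0.475, 0.523, 0.476]
ft_force: [0.1, -0.3, 0.1]
grip_width: 0.397
```

```bash
python3 snap.py 19 wrist scene; python3 - <<'E'
from h import *
b=ticks(ortho_w("pics/wrist19.npz",.55,.80,.04,.26,.011,2400),2400); cv2.imwrite("pics/w19.png",b)
b=ticks(ortho("pics/scene19.npz",.55,.80,.04,.26,.011,2400),2400); cv2.imwrite("pics/s19.png",b)
E
```

```text
{'clock': 24.0, 'position': [0.4712, 0.1296, 0.174], 'ft_force': [0.0861, -0.3242, 0.1216], 'grip_width': 0.397, 'joint_pos': [-0.9038, 0.033, 0.5597, 1.877, -0.0193, 1.236, 1.3286]}
{'camera_matrix': array([[325.1922621 ,   0.        , 281.46848278],
       [  0.        , 325.1922621 , 208.16885023],
       [  0.        ,   0.        ,   1.        ]]), 'eye': array([0.38613421, 0.11931792, 0.34703343]), 'attitude': array([-0.11162775, -0.12360936,  0.72940041,  0.66350208])}
```

View pics/wrist19.png

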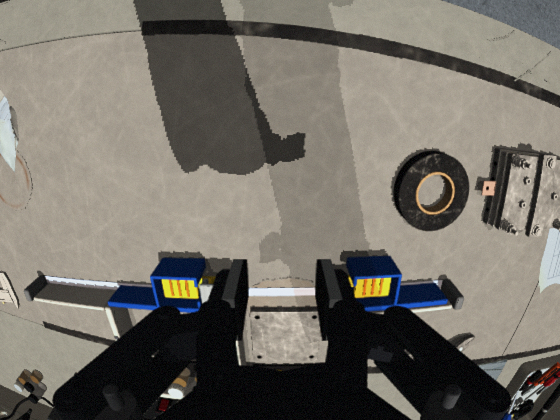

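View pics/s19.png

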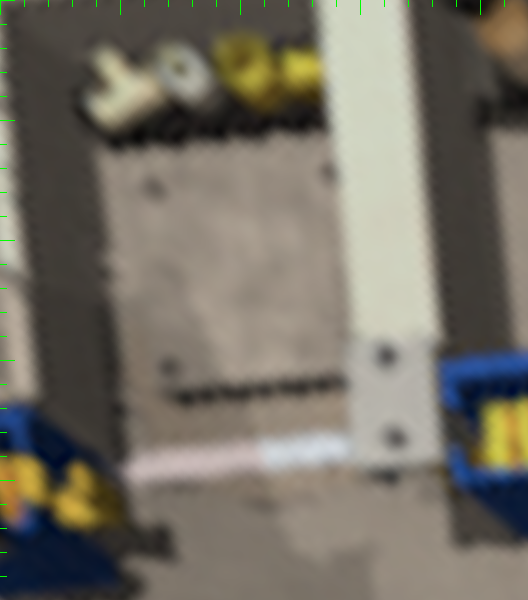

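The plate's holes, at (150,186), (328,172) and (168,367) in the rectified view, put its centre at store (66, 81) mm, with its near edge about 20 mm inside the gate line. Last checks: the gates and the bystander objects.

Request:
move_arm(
  motion="-0.02 0.03 0.01 0; -0.04 0.07 0.03 0; -0.06 0.11 0.05 0; -0.08 0.15 0.05 0; -0.1 0.19 0.05 0; -0.12 0.22 0.05 0; -0.12 0.22 0.05 0; -0.12 0.22 0.05 0",
)

```text
clock: 25.1
position: [0.3519, 0.3487, 0.2233]
ee_rot: [0.523, -0.476, -0.523, -0.475]
ft_force: [0.4, 0.1, 0.9]
grip_width: 0.399
```

```bash
python3 snap.py 20 top scene; python3 - <<'E'
from h import *
b=ticks(ortho("pics/top20.npz",.54,.80,-.11,.25,.011,2000),2000); cv2.imwrite("pics/t20.png",b)
for n in("top","scene"):
    a=load(f"pics/{n}0.npz")[0][...,::-1]; c=load(f"pics/{n}20.npz")[0][...,::-1]
    d=cv2.absdiff(a,c); cv2.imwrite(f"pics/d{n}.png",cv2.convertScaleAbs(d,alpha=3))
E
```

```text
{'clock': 25.1, 'position': [0.3519, 0.3487, 0.2233], 'ft_force': [0.3641, 0.087, 0.8715], 'grip_width': 0.3988, 'joint_pos': [-1.1667, 0.0244, 0.3, 1.7765, -0.0067, 1.3433, 0.7998]}
```

View pics/scene20.png

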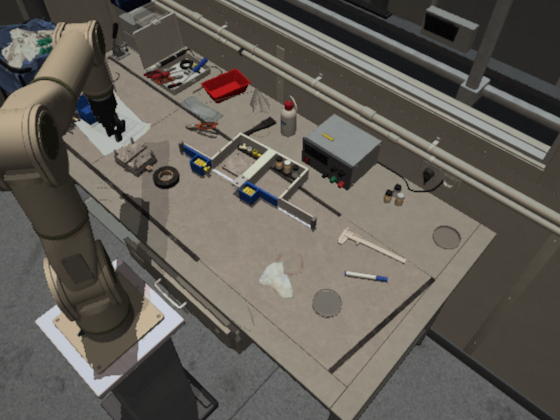

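View pics/t20.png

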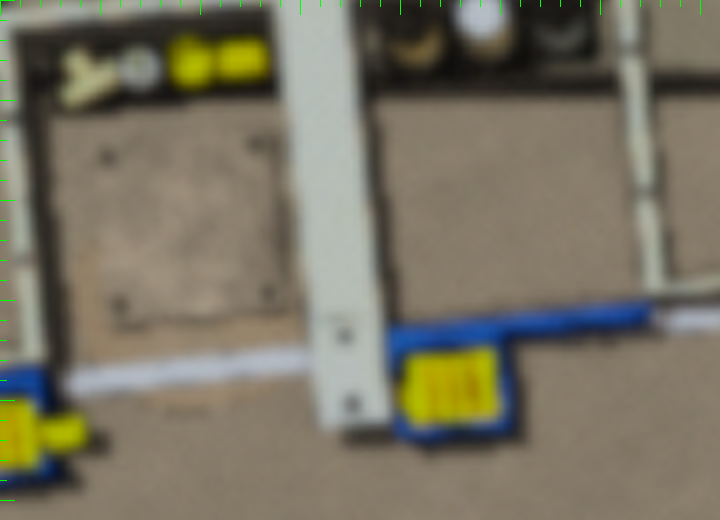

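View pics/dscene.png

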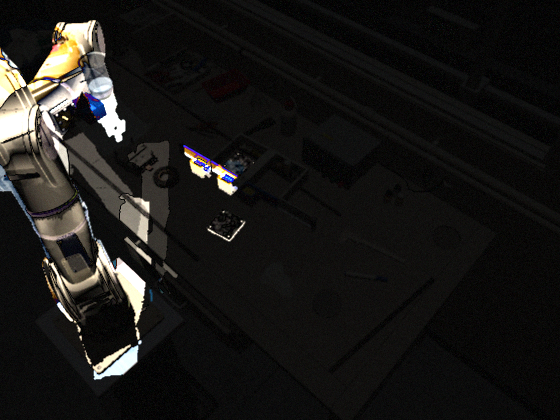

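Only the left gate and the plate have changed, apart from the arm and its shadow. The plate's yaw is about 0.092 against the store's 0.098. Handing in.

```bash
python3 -c "
from workcell import *
print(hand_in()); print(get_obs()['clock'])"
```

```text
the job is handed in; nothing more can be done
None
the job is handed in; nothing more can be done
```

The plate is put away in the left bay, the one with the hose fittings, yellow cap and clip, and the job is handed in at about 25 s. I pressed the left latch pad down and held it while sliding the gate out to its stop. Then I pushed the plate flat along the bench, first sideways and then into the bay.

**Last checks, from the camera pictures:**
- **Plate:** its centre is at about store (66, 81) mm. Its near edge is about 20 mm inside the gate line, so it is clear of the gate's path. It is square with the bay to within about 0.5°.
- **Gates:** the left gate is fully open; I felt it reach its stop at about 13 N. The right gate is shut.
- **Other objects:** before-and-after pictures from the scene camera show only the left gate and the plate changed, apart from the arm and its shadow.
- **Robot:** it was clear of everything at hand-in, with the force reading near zero.

**What disagreed or went less well:**
- **Tool point:** the fingertips really end about 32 mm above the reported TCP, so I worked from contact and depth readings instead.
- **Latch press:** I pushed the pad against its stop with about 33 N before easing off.
- **Bench touch:** while lowering, the fingertips pressed on the bench with about 66 N. This was fingertip contact, below the 120 N wrist limit, and I backed off at once.

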